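# Load the specimen nest: block, spacer frame and tongued cover

### The job

Load the specimen nest: lay the tall block flat in its pocket, then the long spacer frame on the block, then the cover on top with its tongue tucked in under the bridge, lying flat. Each of the three must end pushed up snug against the bridge end of the pocket. Leave the short frame and the other loose things on the bench where they are.

Things in the scene. Friction and masses are not known exactly. Their poses are not given: they have to be found in the camera images.
- nest: Fixed aluminium nest, an open-topped pocket for a stack of 120 x 50 mm parts. Origin: on the bench under the centre of a part that is pushed home; z up; bridge end at -x (robot side). Base plate x -94 to 122, y -48 to 48; pocket floor at z=10. Corner cheeks (inner faces y=+-26.5, 10 thick, up to z=54) at x -60 to -38 and 44 to 66; between them the sides are open for fingers.
- nest_slot (a point): Middle of the slot's mouth in the nest's bridge end (in the nest frame x=-60, y=0, z=46). The stop face of the bridge end lies in this plane; the end is 16 mm thick, 73 mm wide. The slot is 28 mm wide, from z=32 to z=55 over the bench, closed above by a steel bridge (z=55 to 67). The underside of a seated cover is at z=46, with its tongue in the slot.
- nest_rear (a point): Middle of the top of the pocket's rear wall, on its inner face (in the nest frame x=66, y=0, z=54), so parts have 6 mm of play lengthwise and 1.5 mm at each side. The wall is 10 mm thick; behind it, x 85 to 137, a grey housing with a black knob, 40 mm high.
- block: Loose solid aluminium block 120 x 50 x 24 mm (x, y, z), the tallest of the plates. Origin: centre of its underside, z up. Fits either way round.
- spacer: Loose aluminium spacer frame 120 x 50 x 12 mm (x, y, z) with a rectangular window 76 x 24 mm. Origin: centre of its underside, z up. Fits either way round.
- cover: Loose aluminium cover plate 120 x 50 x 14 mm (x, y, z) with a tongue on its -x end: 22 mm wide, 5.5 mm thick, flush with the underside, reaching 12 mm beyond the plate (to x=-72). Origin: centre of the 120 x 50 underside, z up. In the nest its x axis points the same way as the nest's.
- short_frame: Loose frame like the spacer but only 80 x 50 x 12 mm; it does not belong in this stack. Origin: centre of its underside.
- bottle: Loose white plastic bottle with orange cap, 48 mm diameter, 120 mm high, standing. Origin: centre of its underside.
- jar: Loose amber glass jar with black lid, 60 mm diameter, 70 mm high, standing. Origin: centre of its underside.
- dish: Loose closed glass dish, 90 mm diameter, 16 mm high. Origin: centre of its underside.
- brush: Loose brush, 160 mm long, lying along its x axis. Origin: centre of its underside.

How it is judged:
By the outcome, as a careful person would: the job done as asked, in the order asked, and still so for the second after the job is handed in, with the robot touching nothing.
It also fails if it takes over 72 s, if anything falls off the work surface, if the arm or the gripper's body presses on something with over 40 N, if the wrist force passes 120 N, or if a joint passes its speed limit or range.

### The arm

A 6-joint arm with a two-finger parallel gripper is mounted at the origin on the work surface. World frame = base frame: x ahead of the robot, y to its left, z up, the work surface at z = 0. Lengths are in m, angles in degrees, forces in N, time in s.
With the tool pointing down it reaches from about 0.4 to 0.825 m from the base axis. Payload 7 kg.
Tool frame: the origin (TCP) lies at the centre of the arm's flange, where the gripper is bolted on; the fingertips stand 178 mm ahead of it and the grasp point (between the pads) lies 159 mm ahead of it; z points along the fingers, y is the line along which they close (so a half turn about z gives the same grasp; the last joint's range is limited). The gripper opens to 88 mm and grips with 3 to 60 N. Pads are 19 mm wide; open, the fingers measure 130 mm over their backs; the gripper's body (78 mm by 193 mm) begins 47 mm behind the grasp point.
Start: joints at [82.684, 20.546, 0.682, 0, -70.136, -16.507], TCP at [0.273, 0.617, 0.405] pointing down, gripper open.
Joint ranges: [-176.03, 176.03], [-82.01, 121.73], [-58.28, 71.71], [-173.87, 95.51], [-174.79, -0.11], [-173.66, 173.66]. Speed limits (degrees/s): [136.94, 136.94, 172.46, 180, 180, 180].

### API

Orientations are given as [roll, pitch, yaw] about the fixed x, y, z axes, in that order (R = Rz(yaw) Ry(pitch) Rx(roll)).
In Python, from plant import telemetry, snapshot, workorder, nets gives the robot as it stands.
- The arm moves only by the shell command python3 -m creep 'ROWS'. ROWS is JSON, a list that holds one entry, the list of rows, each a list of 5 numbers: the shift along the tool's x, y, z normalised to -1 to 1, where 1 is 0.2 m, then the turn about the tool's z normalised to -1 to 1, where 1 is pi/2 rad, then the opening, from 0 (shut) to 1 (fully open). In form: [[[x, y, z, spin, hand], ...]]. A call has 1 to 8 rows; each row shifts and turns the commanded pose from where the row before left it, along the tool's axes as they then stand; what a row does not reach is not made up. A row lasts 1/12 s, in which the tool goes at most 41.7 mm and 7.16 degrees, less where a joint would pass 70% of its speed; a pose out of reach is approached as far as the arm can. A call with a number of a shift or a turn outside -1 to 1 is refused whole. A call with a gripper value outside its range is refused whole. The fingers move at their own pace and stop on an object; the grip force is fixed at half the most. Time passes only in rows, so rows that do not move let the fingers close. It gives the time, the measured TCP pose, the force, the opening and the grip force at its end, in the units of the state.
- telemetry.get_obs(): the state, without advancing time (a new reading comes with each control period).
- snapshot(name): name is "scene" or "side" or "wrist"; returns a dict with "frame" (420x560x3 uint8, red, green, blue), "fx", "fy", "cx", "cy" (pixels), "k1" (the pictures are not rectified: a ray, as slopes to the right and down, at radius r is drawn at 1 + k1 r^2 times it, then the intrinsics apply), "rvec" (rotation vector, rad) and "tvec" (3), from world to camera coordinates, as OpenCV has them; the wrist camera has in their place "mount" (4x4, takes a point from camera to tool coordinates, whose origin is the TCP and whose axes are the flange's). Camera axes: x right, y down, z forward; pixel columns grow to the right and rows downward; lengths in m; the calibration is good to about 2 mm. A picture is of the moment at which its call begins: read the wrist's pose just before it. There is no depth.
- workorder.close_job(): hands the job in; it is judged then, once.
Trained networks look in a picture, given as the dict that the camera call returned (one of the last four; its "shot" number tells which), for a name from the list of things; names that differ only in an ending like _2 or _b are one class to them, and where a whole thing is asked for, a point or a joint stands for the part that bears it (a point fixed in the world has none). Each returns a list of dicts, best first, with "confidence" (0 to 1); they miss things now and then, are a little off and sometimes report something else, mostly with a low value. They report only what shows in the picture. A call takes as long as a camera call.
- nets.find_in(picture, query): "uv" ([column, row] in pixels, amid what is visible of it).
- nets.masks_of(picture, query): "region" (420x560 bool, what is visible of it) and "uv" ([column, row] in pixels, amid what is visible of it).
- nets.landmark_of(picture, query): "uv" ([column, row] in pixels: a listed point, or the origin of a listed thing).
The state is a dict: "clock": time; "joint_pos": joint angles; "qvel": joint speeds; "tau": joint torques, N m; "tool_pos": TCP position; "orientation": TCP orientation; "force": force on the tool from outside, world axes, zero at the start; "moment": the same for the moment, N m; "opening": finger opening in m; "gripper_force": force on a finger pad.
Only numpy, scipy, OpenCV 4.12 (cv2) and the standard library are available. Lean on these libraries where they do the work, as an engineer would, in place of code of your own. Each camera call takes 0.05 s, during which the arm holds its last target. There are 200 camera calls.

## Working session

There is one attempt and no reset: what is moved stays moved. The work goes in short steps, Python scripts to look and compute and a shell command to move; the robot and the scene stay as the last step left them, time stands still between calls to the robot, and variables do not carry over. Pictures are saved under pics/ and viewed, at most 10 in all, crops included, and the job is handed in when it is done.

```bash
ls; mkdir -p pics; cat > h.py <<'E'
import numpy as np, cv2
from scipy.spatial.transform import Rotation as R
from plant import telemetry, snapshot, workorder, nets
def pose():
    o=telemetry.get_obs(); return np.array(o['tool_pos']), R.from_euler('xyz',o['orientation'],degrees=True).as_matrix(), o
def shot(n):
    p,Rm,o=pose(); s=snapshot(n)
    if 'mount' in s:
        M=np.array(s['mount']); s['Rwc']=Rm@M[:3,:3]; s['C']=Rm@M[:3,3]+p
    else:
        Q=cv2.Rodrigues(np.array(s['rvec'],float))[0]; s['Rwc']=Q.T; s['C']=-Q.T@np.array(s['tvec'],float).ravel()
    s['K']=np.array([[s['fx'],0,s['cx']],[0,s['fy'],s['cy']],[0,0,1.]])
    return s
def ray(s,uv):
    u=cv2.undistortPoints(np.array([[uv]],float),s['K'],np.array([s['k1'],0,0,0.]))[0,0]
    d=s['Rwc']@np.array([u[0],u[1],1]); return s['C'],d/np.linalg.norm(d)
def atz(s,uv,z):
    C,d=ray(s,uv); return C+d*(z-C[2])/d[2]
def proj(s,P):
    P=np.atleast_2d(P).astype(float); c=(P-s['C'])@s['Rwc']
    return cv2.projectPoints(c,np.zeros(3),np.zeros(3),s['K'],np.array([s['k1'],0,0,0.]))[0][:,0]
def tri(rs):
    A=np.zeros((3,3));b=np.zeros(3)
    for C,d in rs:
        M=np.eye(3)-np.outer(d,d);A+=M;b+=M@C
    X=np.linalg.solve(A,b); return X,[np.linalg.norm((np.eye(3)-np.outer(d,d))@(X-C)) for C,d in rs]
def save(s,f): cv2.imwrite('pics/'+f,cv2.cvtColor(s['frame'],cv2.COLOR_RGB2BGR))
E
python3 - <<'E'
from h import *
p,Rm,o=pose(); print(p,o['orientation'],o['clock'],o['opening'],Rm.round(3).tolist())
S={}
for n in ['scene','side','wrist']:
    s=shot(n);S[n]=s;save(s,n+'0.png'); print(n,s['C'].round(3),s['Rwc'][:,2].round(2),s['fx'],s['k1'])
    for q in ['nest','block','spacer','cover','short_frame','nest_slot','nest_rear']:
        r=nets.landmark_of(s,q)
        print(q,[(np.round(a['uv'],1).tolist(),round(a['confidence'],2)) for a in r[:3]])
E
```

```text
pics
[0.27256072 0.61729884 0.40372204] [ 1.79905143e+02 -8.40617690e-03 -2.38294507e+01] 0.0 0.08771445139605547 [[0.915, -0.404, -0.001], [-0.404, -0.915, -0.002], [0.0, 0.002, -1.0]]
scene [ 1.151 -0.154  0.513] [-0.79  0.18 -0.59] 387.84899197882106 -0.07512723193035016
nest [([291.6, 227.7], 0.87), ([195.9, 197.6], 0.53)]
block [([165.8, 224.7], 0.95)]
spacer [([426.1, 242.4], 0.57)]
cover [([134.7, 292.0], 0.86)]
short_frame [([381.3, 197.3], 0.96), ([195.2, 196.1], 0.29)]
nest_slot [([288.9, 196.3], 0.59)]
nest_rear [([296.9, 227.5], 0.87)]
side [ 0.096 -0.799  0.66 ] [ 0.41  0.73 -0.54] 542.7240751976321 -0.21615331369241536
nest [([257.1, 230.8], 0.79)]
block [([302.1, 319.3], 0.86)]
spacer [([249.2, 165.7], 0.88), ([227.6, 315.6], 0.39)]
cover [([231.3, 222.1], 0.73), ([407.4, 298.0], 0.65)]
short_frame [([176.9, 188.8], 0.67), ([289.1, 198.0], 0.44), ([259.2, 232.5], 0.22)]
nest_slot [([232.0, 221.1], 0.69)]
nest_rear [([291.9, 199.8], 0.61)]
wrist [0.333 0.591 0.382] [-0.23  0.1  -0.97] 312.18875981817814 -0.06243268067327167
nest []
block []
spacer []
cover []
short_frame []
nest_slot []
nest_rear []
```

View pics/scene0.png

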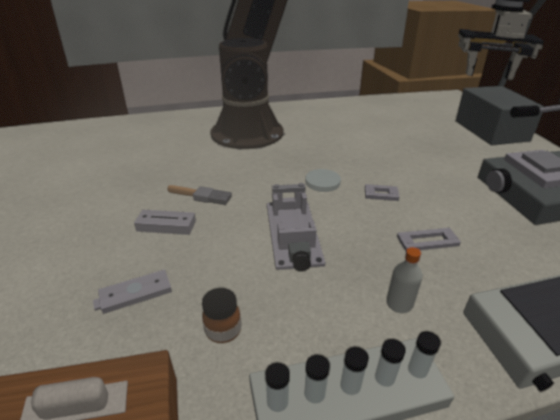

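View pics/side0.png

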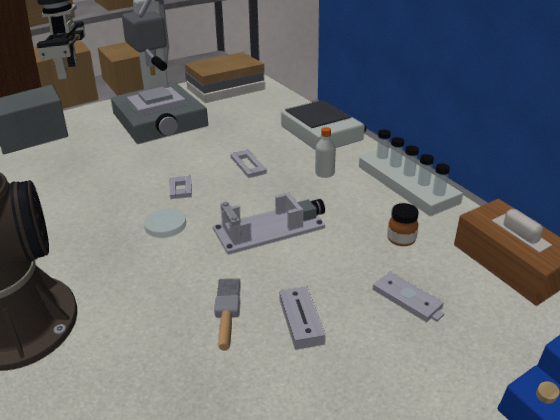

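```bash
python3 - <<'E'
from h import *
a=shot('scene');b=shot('side')
for n,u,v in [('block',[165.8,224.7],[302.1,319.3]),('spacer',[426.1,242.4],[249.2,165.7]),('cover',[134.7,292],[407.4,298]),('short',[381.3,197.3],[176.9,188.8]),('nest',[291.6,227.7],[257.1,230.8]),('slot',[288.9,196.3],[232,221.1]),('rear',[296.9,227.5],[291.9,199.8])]:
    X,r=tri([ray(a,u),ray(b,v)]);print(n,X.round(4),np.round(r,4))
E
```

```text
block [ 0.4466 -0.2484  0.0031] [0.0006 0.0006]
spacer [ 0.6207  0.2793 -0.0026] [0.0006 0.0006]
cover [ 0.6341 -0.3017  0.0011] [0.0004 0.0004]
short [ 0.4252  0.2719 -0.0092] [0.0048 0.0048]
nest [ 0.5062  0.0201 -0.0034] [0.0018 0.0018]
slot [0.452  0.0253 0.0403] [0.0008 0.0008]
rear [0.583  0.0089 0.0552] [0.0001 0.0001]
```

The block (scene 165,222), spacer (428,239), cover (134,290, tongue toward -y) and nest (292,230, bridge toward the robot) all show clearly in both views, and the triangulated heights are plausible. Next I fit the yaws with masks.

```bash
cat >> h.py <<'E'
from scipy.optimize import minimize
def bx(x0,x1,y0,y1,z0,z1): return np.array([[x,y,z] for x in (x0,x1) for y in (y0,y1) for z in (z0,z1)])/1000
M={'block':[bx(-60,60,-25,25,0,24)],'spacer':[bx(-60,60,-25,25,0,12)],
'cover':[bx(-60,60,-25,25,0,14),bx(-72,-60,-11,11,0,5.5)],
'nest':[bx(-94,122,-48,48,0,10),bx(-76,-60,-36.5,36.5,10,32),bx(-76,-60,-36.5,-14,10,67),bx(-76,-60,14,36.5,10,67),bx(-76,-60,-36.5,36.5,55,67),bx(66,76,-36.5,36.5,10,54)]+[bx(a,b,c,d,10,54) for a,b in((-60,-38),(44,66)) for c,d in((-36.5,-26.5),(26.5,36.5))]}
def sil(s,boxes,x,y,z,yaw,k=4):
    c,t=np.cos(yaw),np.sin(yaw);A=np.array([[c,-t,0],[t,c,0],[0,0,1]]);im=np.zeros((420*k,560*k),np.uint8)
    for b in boxes:
        h=cv2.convexHull(np.float32(proj(s,b@A.T+[x,y,z])));cv2.fillConvexPoly(im,np.int32(np.round((h*k+(k-1)/2)*16)),255,lineType=cv2.LINE_8,shift=4)
    return cv2.resize(im,(560,420),interpolation=cv2.INTER_AREA)/255.
def fill(m):
    o=np.zeros(m.shape,np.uint8);c,_=cv2.findContours(m.astype(np.uint8),cv2.RETR_EXTERNAL,cv2.CHAIN_APPROX_NONE);cv2.drawContours(o,c,-1,1,-1);return o
def fit(shots,masks,name,x0,z=0.,free=False):
    def f(p):
        zz=p[3] if free else z
        e=0
        for s,m in zip(shots,masks):
            a=sil(s,M[name],p[0],p[1],zz,p[2]/10); e+=1-np.minimum(a,m).sum()/max(1,np.maximum(a,m).sum())
        return e/len(shots)
    best=None
    n=4 if free else 3
    for d in (np.radians([-8,0,8]) ):
        q=np.r_[x0[0],x0[1],(x0[2]+d)*10,z][:n]
        sim=np.vstack([q]+[q+np.eye(n)[i]*[.008,.008,.8,.008][i] for i in range(n)])
        r=minimize(f,q,method='Nelder-Mead',options=dict(initial_simplex=sim,xatol=1e-4,fatol=1e-5))
        if best is None or r.fun<best.fun: best=r
    p=best.x.copy();p[2]=np.degrees(p[2]/10);return p,1-best.fun
def mk(s,q,near):
    r=[a for a in nets.masks_of(s,q)]
    r=[a for a in r if np.linalg.norm(np.array(a['uv'])-near)<25]
    return fill(r[0]['region']) if r else None
E
python3 - <<'E'
from h import *
S=[shot('scene'),shot('side')]
for n,x,y,yaws in [('block',.4466,-.2484,(60,90,120)),('spacer',.6207,.2793,(60,90,120)),('cover',.6341,-.3017,(60,90,120)),('nest',.515,.0175,(-7,))]:
    ms=[mk(s,n,proj(s,[x,y,.01])[0]) for s in S]
    ok=[i for i in (0,1) if ms[i] is not None]
    print(n,ok,[ms[i].sum() for i in ok])
    for sub in ([[*ok]]+[[i] for i in ok] if len(ok)>1 else [ok]):
        b=max((fit([S[i] for i in sub],[ms[i] for i in sub],n,(x,y,np.radians(w))) for w in yaws),key=lambda t:t[1])
        print(sub,b[0].round(4),round(b[1],3))
    if len(ok)>1:
        p,sc=fit([S[i] for i in ok],[ms[i] for i in ok],n,(b[0][0],b[0][1],np.radians(b[0][2])),free=True);print('freez',p.round(4),round(sc,3))
E
```

```text
block [0, 1] [np.uint64(1324), np.uint64(1948)]
[0, 1] [ 0.4448 -0.2475 72.1357] 0.938
[0] [ 0.4461 -0.2463 72.0088] 0.941
[1] [ 0.4439 -0.2492 72.3672] 0.951
freez [ 4.44900e-01 -2.47300e-01  7.20741e+01 -1.30000e-03] 0.946
spacer [0, 1] [np.uint64(1100), np.uint64(578)]
[0, 1] [ 0.6175  0.281  84.5327] 0.906
[0] [ 0.6196  0.2807 85.0575] 0.906
[1] [ 0.6164  0.2802 84.576 ] 0.931
freez [ 6.17600e-01  2.82600e-01  8.48786e+01 -2.00000e-03] 0.919
cover [0, 1] [np.uint64(1832), np.uint64(1706)]
[0, 1] [  0.6347  -0.3005 103.3757] 0.933
[0] [  0.6354  -0.3003 103.6305] 0.945
[1] [  0.6333  -0.301  103.1415] 0.934
freez [ 6.346000e-01 -3.002000e-01  1.035963e+02 -9.000000e-04] 0.941
nest [0, 1] [np.uint64(3734), np.uint64(3990)]
[0, 1] [ 0.5163  0.0162 -6.7893] 0.927
[0] [ 0.5174  0.0166 -6.8179] 0.949
[1] [ 0.5153  0.0153 -6.2977] 0.914
freez [ 5.1600e-01  1.6900e-02 -6.7123e+00 -1.4000e-03] 0.932
```

```bash
cat >> h.py <<'E'
def plan(x,y,z,yaw,hand,step=.04,p=None,Rm=None):
    if p is None: p,Rm,_=pose()
    y0=np.arctan2(Rm[1,0],Rm[0,0]);d=np.array([x,y,z])-p
    dy=(np.radians(yaw)-y0+np.pi)%(2*np.pi)-np.pi
    n=max(1,int(np.ceil(np.linalg.norm(d)/step)),int(np.ceil(abs(np.degrees(dy))/7.05)))
    out=[]
    for i in range(n):
        a=y0+dy*i/n; w=d/n
        out.append([round(v,3) for v in ((np.cos(a)*w[0]+np.sin(a)*w[1])/.2,(np.sin(a)*w[0]-np.cos(a)*w[1])/.2,-w[2]/.2,-dy/n/(np.pi/2),hand)])
    for i in range(0,n,8): print(str(out[i:i+8]).replace(' ',''))
E
python3 -c "
from h import *
plan(.52,.02,.44,-97,1)"
```

```text
[[np.float64(0.138),np.float64(0.131),np.float64(-0.01),np.float64(0.048),1],[np.float64(0.147),np.float64(0.121),np.float64(-0.01),np.float64(0.048),1],[np.float64(0.156),np.float64(0.109),np.float64(-0.01),np.float64(0.048),1],[np.float64(0.163),np.float64(0.097),np.float64(-0.01),np.float64(0.048),1],[np.float64(0.17),np.float64(0.085),np.float64(-0.01),np.float64(0.048),1],[np.float64(0.176),np.float64(0.072),np.float64(-0.01),np.float64(0.048),1],[np.float64(0.181),np.float64(0.058),np.float64(-0.01),np.float64(0.048),1],[np.float64(0.185),np.float64(0.045),np.float64(-0.01),np.float64(0.048),1]]
[[np.float64(0.188),np.float64(0.031),np.float64(-0.01),np.float64(0.048),1],[np.float64(0.189),np.float64(0.016),np.float64(-0.01),np.float64(0.048),1],[np.float64(0.19),np.float64(0.002),np.float64(-0.01),np.float64(0.048),1],[np.float64(0.19),np.float64(-0.012),np.float64(-0.01),np.float64(0.048),1],[np.float64(0.188),np.float64(-0.026),np.float64(-0.01),np.float64(0.048),1],[np.float64(0.186),np.float64(-0.04),np.float64(-0.01),np.float64(0.048),1],[np.float64(0.182),np.float64(-0.054),np.float64(-0.01),np.float64(0.048),1],[np.float64(0.178),np.float64(-0.068),np.float64(-0.01),np.float64(0.048),1]]
[[np.float64(0.172),np.float64(-0.081),np.float64(-0.01),np.float64(0.048),1]]
```

```bash
sed -i 's/round(v,3) for v/round(float(v),3) for v/' h.py
python3 -m creep '[[[0.14,0.13,-0.01,0.05,1],[0.15,0.12,-0.01,0.05,1],[0.16,0.11,-0.01,0.05,1],[0.16,0.1,-0.01,0.05,1],[0.17,0.085,-0.01,0.05,1],[0.175,0.07,-0.01,0.05,1],[0.18,0.06,-0.01,0.05,1],[0.185,0.045,-0.01,0.05,1]]]'
python3 -m creep '[[[0.19,0.03,-0.01,0.05,1],[0.19,0.015,-0.01,0.05,1],[0.19,0,-0.01,0.05,1],[0.19,-0.01,-0.01,0.05,1],[0.19,-0.025,-0.01,0.05,1],[0.185,-0.04,-0.01,0.05,1],[0.18,-0.055,-0.01,0.04,1],[0.18,-0.07,-0.01,0.03,1]]]'
python3 -m creep '[[[0.15,-0.08,-0.01,0,1],[0,0,0,0,1],[0,0,0,0,1]]]'
python3 - <<'E'
from h import *
p,_,o=pose();print(o['joint_pos'],o['orientation'])
s=shot('wrist');save(s,'w1.png')
for n,x0 in [('nest',(.5163,.0162,np.radians(-6.8)))]:
    m=mk(s,n,proj(s,[x0[0],x0[1],.01])[0])
    print(m is None or (m.sum(),fit([s],[m],n,x0)))
for q in ['nest_slot','nest_rear','nest']: print(q,[(np.round(a['uv'],1),a['confidence'],atz(s,a['uv'],{'nest_slot':.046,'nest_rear':.054,'nest':0}[q])) for a in nets.landmark_of(s,q)[:2]])
plan(.4448,-.2475,.3,-107.9,1)
E
```

```text
clock: 2.47
tool_pos: [0.3865, 0.3326, 0.4211]
orientation: [-180.0, 0.0, -60.0]
force: [0.8, -0.2, -0.4]
opening: 0.0873
gripper_force: 0.0
clock: 3.13
tool_pos: [0.4929, 0.0468, 0.4373]
orientation: [-179.9, 0.0, -93.3]
force: [0.7, 0.9, -0.3]
opening: 0.0877
gripper_force: 0.0
clock: 3.38
tool_pos: [0.5076, 0.0162, 0.4386]
orientation: [180.0, -0.0, -93.3]
force: [0.3, -0.2, -0.9]
opening: 0.0876
gripper_force: 0.0
[ 2.40127483e+01  3.37840992e+00 -1.69182468e+01 -3.36510051e-04
 -6.97100940e+01 -2.73485744e+01] [ 1.79993859e+02 -2.82095086e-03 -9.33359426e+01]
(np.uint64(12189), (array([ 0.51798729,  0.01603739, -6.73641643]), np.float64(0.9441397068820359)))
nest_slot [(array([319. , 191.6]), 0.69, array([0.46185993, 0.0231177 , 0.046     ]))]
nest_rear [(array([215., 188.]), 0.69, array([0.5850493, 0.0101659, 0.054    ]))]
nest [(array([274.2, 180.3]), 0.63, array([0.51633425, 0.01331102, 0.        ]))]
[[0.168,0.03,0.087,0.021,1.0],[0.169,0.025,0.087,0.021,1.0],[0.17,0.019,0.087,0.021,1.0],[0.17,0.014,0.087,0.021,1.0],[0.171,0.008,0.087,0.021,1.0],[0.171,0.002,0.087,0.021,1.0],[0.171,-0.003,0.087,0.021,1.0],[0.171,-0.009,0.087,0.021,1.0]]
```

View pics/w1.png

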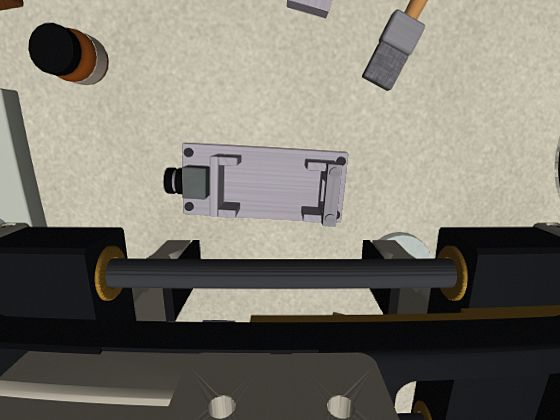

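```bash
python3 -m creep '[[[0.17,0.03,0.03,0.02,1],[0.17,0.025,0.03,0.02,1],[0.17,0.02,0.03,0.02,1],[0.17,0.015,0.03,0.02,1],[0,0,0,0,1],[0,0,0,0,1]]]' | head -3
python3 - <<'E'
from h import *
s=shot('wrist')
for n,x0 in [('block',(.4448,-.2475,np.radians(72.1)))]:
    m=mk(s,n,proj(s,[x0[0],x0[1],.01])[0])
    if m is not None: print(m.sum()); p,sc=fit([s],[m],n,x0);print(p,sc);print(fit([s],[m],n,x0,free=True))
    else: p=(.4448,-.2475,72.1)
plan(p[0],p[1],.26,p[2]-180,1)
E
```

```text
clock: 4.13
tool_pos: [0.475, -0.1161, 0.4145]
orientation: [180.0, -0.0, -100.4]
5258
[ 0.44646901 -0.24684936 71.32861768] 0.9695622223140055
(array([ 4.46494664e-01, -2.46587595e-01,  7.12145157e+01,  1.05233693e-03]), np.float64(0.9696014436005301))
[[0.113,0.004,0.129,0.016,1.0],[0.113,0.002,0.129,0.016,1.0],[0.113,-0.001,0.129,0.016,1.0],[0.113,-0.004,0.129,0.016,1.0],[0.112,-0.007,0.129,0.016,1.0],[0.112,-0.009,0.129,0.016,1.0]]
```

```bash
python3 -m creep '[[[0.113,0.004,0.13,0.016,1],[0.113,0.002,0.13,0.016,1],[0.113,0,0.13,0.016,1],[0.113,-0.004,0.13,0.016,1],[0.112,-0.007,0.13,0.016,1],[0.112,-0.009,0.12,0.016,1],[0,0,0,0,1],[0,0,0,0,1]]]' | head -4
python3 -c "
from h import *
plan(.4465,-.2468,.182,-108.7,1,step=.02)"
```

```text
clock: 4.9
tool_pos: [0.4459, -0.2473, 0.2594]
orientation: [179.8, -0.0, -108.9]
force: [-0.2, -0.8, 0.1]
[[-0.001,-0.0,0.097,-0.001,1.0],[-0.001,-0.0,0.097,-0.001,1.0],[-0.001,-0.0,0.097,-0.001,1.0],[-0.001,-0.0,0.097,-0.001,1.0]]
```

```bash
python3 -m creep '[[[0,0,0.1,0,1],[0,0,0.1,0,1],[0,0,0.1,0,1],[0,0,0.085,0,1],[0,0,0,0,1],[0,0,0,0,0],[0,0,0,0,0],[0,0,0,0,0]]]' | tail -5
python3 -m creep '[[[0,0,0,0,0],[0,0,0,0,0],[0,0,0,0,0],[0,0,0,0,0],[0,0,0,0,0],[0,0,0,0,0]]]' 
python3 -c "
from h import *
plan(.53,-.02,.32,173.25,0)"
```

```text
tool_pos: [0.4468, -0.2473, 0.1853]
orientation: [-179.8, 0.0, -108.9]
force: [0.7, 0.3, -0.4]
opening: 0.0731
gripper_force: 0.0
clock: 6.07
tool_pos: [0.4459, -0.2478, 0.1842]
orientation: [-180.0, 0.0, -109.0]
force: [-1.9, 2.2, 7.1]
opening: 0.0498
gripper_force: 29.9
[[-0.101,-0.002,-0.057,0.072,0.0],[-0.101,0.009,-0.057,0.072,0.0],[-0.099,0.02,-0.057,0.072,0.0],[-0.096,0.032,-0.057,0.072,0.0],[-0.092,0.042,-0.057,0.072,0.0],[-0.087,0.052,-0.057,0.072,0.0],[-0.08,0.062,-0.057,0.072,0.0],[-0.073,0.07,-0.057,0.072,0.0]]
[[-0.064,0.078,-0.057,0.072,0.0],[-0.055,0.085,-0.057,0.072,0.0],[-0.045,0.091,-0.057,0.072,0.0],[-0.035,0.095,-0.057,0.072,0.0]]
```

```bash
python3 -m creep '[[[0,0,-0.1,0,0],[0,0,-0.18,0,0],[0,0,-0.18,0,0],[-0.1,0,-0.1,0.072,0],[-0.1,0.01,-0.06,0.072,0],[-0.1,0.02,0,0.072,0],[-0.096,0.032,0,0.072,0],[-0.092,0.042,0,0.072,0]]]' >/dev/null
python3 -m creep '[[[-0.087,0.052,0,0.072,0],[-0.08,0.062,0,0.072,0],[-0.073,0.07,0,0.072,0],[-0.064,0.078,0,0.072,0],[-0.055,0.085,0,0.072,0],[-0.045,0.09,0,0.072,0],[-0.035,0.095,0,0.072,0],[0,0,0,0,0]]]' 
python3 - <<'E'
from h import *
plan(.5205,.0155,.29,173.25,0)
for n in ['side']:
  s=shot(n); 
  for q in ['block']:
    m=nets.masks_of(s,q)[:1]; print([(a['uv'],a['confidence']) for a in m])
save(s,'s2.png')
E
```

```text
clock: 7.4
tool_pos: [0.5302, -0.0177, 0.307]
orientation: [180.0, -0.0, 172.9]
force: [0.5, 0.3, -3.0]
opening: 0.0497
gripper_force: 30.0
[[0.069,0.159,0.085,-0.004,0.0]]
[([263.8, 180.5], 0.81)]
```

```bash
python3 -m creep '[[[0.07,0.16,0.085,-0.004,0],[0,0,0.12,0,0],[0,0,0.12,0,0],[0,0,0,0,0],[0,0,0,0,0]]]' | head -4
python3 - <<'E'
from h import *
s=shot('wrist');im=s['frame'].copy()
p,Rm,_=pose()
def draw(P,c):
    u=proj(s,P)
    cv2.polylines(im,[np.int32(u)],True,c,1)
a=np.radians(-6.75);A=np.array([[np.cos(a),-np.sin(a),0],[np.sin(a),np.cos(a),0],[0,0,1]]);N=np.array([.5175,.016,0])
draw(np.array([[-76,-36.5,67],[-60,-36.5,67],[-60,36.5,67],[-76,36.5,67]])/1e3@A.T+N,(255,0,0))
draw(np.array([[-94,-48,10],[122,-48,10],[122,48,10],[-94,48,10]])/1e3@A.T+N,(0,255,0))
zt=p[2]-.178-.006+.024
c=Rm[:,:2]
B=np.array([[-60,-25],[60,-25],[60,25],[-60,25]])/1e3
draw(B@c.T+np.array([p[0],p[1],zt]),(0,0,255))
cv2.imwrite('pics/w2.png',im[:,:,::-1])
plan(.5205,.0155,.26,173.25,0)
E
```

```text
clock: 7.92
tool_pos: [0.5186, 0.0127, 0.242]
orientation: [-179.9, -0.2, 173.7]
force: [0.3, -0.8, -2.8]
[[-0.006,0.015,-0.085,0.004,0.0]]
```

View pics/w2.png

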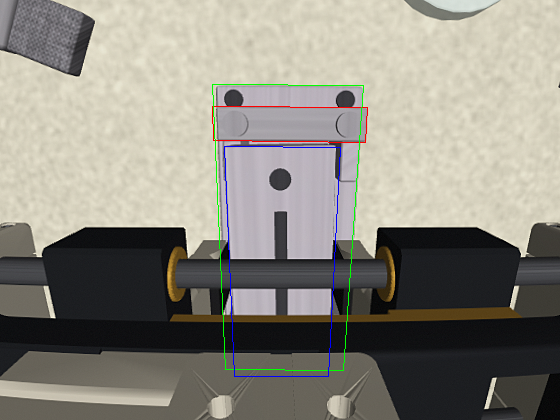

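```bash
python3 -m creep '[[[-0.008,0.015,0,0.004,0],[0,0,0,0,0],[0,0,0,0,0]]]' | head -4
python3 -c "
from h import *
plan(.5205,.0155,.242,173.25,0)"
```

```text
clock: 8.22
tool_pos: [0.5214, 0.0161, 0.2437]
orientation: [180.0, 0.1, 173.3]
force: [-0.9, 0.3, -3.3]
[[0.004,-0.004,0.008,0.0,0.0]]
```

```bash
python3 -m creep '[[[0.002,-0.002,0.04,0,0],[0,0,0.05,0,0],[0,0,0.05,0,0],[0,0,0,0,0],[0,0,0,0,0]]]' 
python3 -m creep '[[[0,0,0.03,0,0],[0,0,0.03,0,0],[0,0,0.02,0,0],[0,0,0.02,0,0],[0,0,0,0,0],[0,0,0,0,0]]]'
```

```text
clock: 8.63
tool_pos: [0.5204, 0.0159, 0.2135]
orientation: [-180.0, -0.1, 173.3]
force: [0.1, 2.7, -4.9]
opening: 0.0498
gripper_force: 29.9
clock: 9.13
tool_pos: [0.5206, 0.0158, 0.1944]
orientation: [-180.0, -0.0, 173.3]
force: [-0.4, 1.3, -4.4]
opening: 0.0496
gripper_force: 30.0
```

```bash
python3 -m creep '[[[0,0,0.008,0,0],[0,0,0,0,0],[0.01,0,0,0,0],[0.005,0,0,0,0],[0.005,0,0,0,0],[0,0,0,0,0]]]'
python3 -m creep '[[[0.005,0,0,0,0],[0.005,0,0,0,0],[0,0,0,0,0],[0,0,0,0,0]]]'
```

```text
clock: 9.63
tool_pos: [0.5175, 0.0165, 0.1939]
orientation: [180.0, 0.1, 173.3]
force: [3.5, 0.1, 6.3]
opening: 0.0498
gripper_force: 30.0
clock: 9.97
tool_pos: [0.5162, 0.0167, 0.1939]
orientation: [179.9, 0.2, 173.3]
force: [7.4, -3.6, 2.2]
opening: 0.0494
gripper_force: 30.0
```

```bash
python3 -m creep '[[[0.005,0,0,0,0],[0.005,0,0,0,0],[0,0,0,0,0]]]' | sed -n 2,4p
python3 -m creep '[[[0.005,0,0,0,0],[0.005,0,0,0,0],[0,0,0,0,0]]]'| sed -n 2,4p
```

```text
tool_pos: [0.5157, 0.0169, 0.1943]
orientation: [179.9, 0.4, 173.4]
force: [14.4, -8.6, -2.6]
tool_pos: [0.5151, 0.0171, 0.1947]
orientation: [179.9, 0.6, 173.4]
force: [22.0, -13.7, -5.4]
```

```bash
python3 -m creep '[[[0,0,0,0,0.8],[0,0,0,0,0.8],[0,0,0,0,0.8],[0,0,0,0,0.8],[0,0,-0.1,0,0.8],[0,0,-0.2,0,0.8],[0,0,-0.2,0,0.9],[0,0,-0.2,0,1]]]'
python3 - <<'E'
from h import *
plan(.6175,.20,.40,-95,1)
S=[shot('scene'),shot('side')];N=(.5175,.016,-6.75)
import math
for s in S:
    m=mk(s,'block',proj(s,[.5175,.016,.02])[0]); print(m is not None and m.sum())
s=shot('wrist');save(s,'w3.png')
E
```

```text
clock: 11.13
tool_pos: [0.5098, 0.0169, 0.3342]
orientation: [-179.9, -0.1, 173.3]
force: [1.5, 0.1, -1.2]
opening: 0.0786
gripper_force: 0.0
[[-0.031,0.069,-0.024,-0.073,1.0],[-0.038,0.065,-0.024,-0.073,1.0],[-0.045,0.061,-0.024,-0.073,1.0],[-0.052,0.055,-0.024,-0.073,1.0],[-0.058,0.049,-0.024,-0.073,1.0],[-0.063,0.042,-0.024,-0.073,1.0],[-0.068,0.034,-0.024,-0.073,1.0],[-0.071,0.026,-0.024,-0.073,1.0]]
[[-0.074,0.018,-0.024,-0.073,1.0],[-0.075,0.01,-0.024,-0.073,1.0],[-0.076,0.001,-0.024,-0.073,1.0],[-0.075,-0.008,-0.024,-0.073,1.0],[-0.074,-0.016,-0.024,-0.073,1.0],[-0.072,-0.025,-0.024,-0.073,1.0]]
686
922
```

View pics/w3.png

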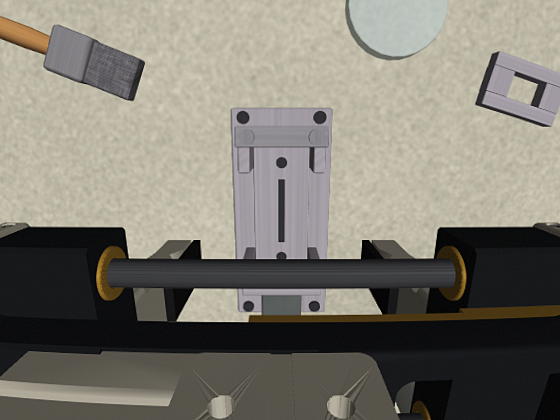

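The block is seated, with its end against the bridge face (row ~148), its top slot at column 281 and the cheeks on both sides. Before the spacer pick I check whether the bottle leaves room for the gripper body.

```bash
python3 - <<'E'
from h import *
S=[shot('scene'),shot('side')]
for q in ['bottle','jar','short_frame']:
    u=[nets.landmark_of(s,q)[0]['uv'] for s in S]; X,r=tri([ray(s,v) for s,v in zip(S,u)]); print(q,X.round(3),np.round(r,3),[atz(s,v,0).round(3) for s,v in zip(S,u)])
print(pose()[2]['joint_pos'])
plan(.63,.39,.40,-95,1)
E
```

```text
bottle [ 0.756  0.146 -0.006] [0. 0.] [array([0.76 , 0.143, 0.   ]), array([0.749, 0.136, 0.   ])]
jar [ 0.739 -0.15  -0.003] [0. 0.] [array([ 0.741, -0.149,  0.   ]), array([ 0.736, -0.153,  0.   ])]
short_frame [ 0.426  0.263 -0.001] [0.01 0.01] [array([0.44 , 0.251, 0.   ]), array([0.427, 0.28 , 0.   ])]
[ 2.39512557e+01  8.68654243e+00 -2.56028209e+01  1.35327676e-04
 -5.57918536e+01 -1.20677490e+02]
[[-0.027,0.137,-0.024,-0.073,1.0],[-0.042,0.133,-0.024,-0.073,1.0],[-0.057,0.128,-0.024,-0.073,1.0],[-0.071,0.12,-0.024,-0.073,1.0],[-0.085,0.111,-0.024,-0.073,1.0],[-0.097,0.101,-0.024,-0.073,1.0],[-0.108,0.089,-0.024,-0.073,1.0],[-0.117,0.076,-0.024,-0.073,1.0]]
[[-0.125,0.063,-0.024,-0.073,1.0],[-0.131,0.048,-0.024,-0.073,1.0],[-0.136,0.033,-0.024,-0.073,1.0],[-0.139,0.017,-0.024,-0.073,1.0],[-0.14,0.001,-0.024,-0.073,1.0],[-0.139,-0.015,-0.024,-0.073,1.0]]
```

```bash
python3 -m creep '[[[-0.027,0.137,-0.024,-0.073,1],[-0.042,0.133,-0.024,-0.073,1],[-0.057,0.128,-0.024,-0.073,1],[-0.071,0.12,-0.024,-0.073,1],[-0.085,0.111,-0.024,-0.073,1],[-0.097,0.101,-0.024,-0.073,1],[-0.108,0.089,-0.024,-0.073,1],[-0.117,0.076,-0.024,-0.073,1]]]' >/dev/null
python3 -m creep '[[[-0.125,0.063,-0.024,-0.073,1],[-0.131,0.048,-0.024,-0.073,1],[-0.136,0.033,-0.024,-0.073,1],[-0.139,0.017,-0.024,-0.073,1],[-0.14,0,-0.024,-0.073,1],[-0.139,-0.015,-0.024,-0.073,1],[0,0,0,0,1],[0,0,0,0,1]]]' | sed -n 1,4p
python3 - <<'E'
from h import *
s=shot('wrist')
n,x0='spacer',(.6175,.281,np.radians(84.7))
m=mk(s,n,proj(s,[x0[0],x0[1],.01])[0])
if m is not None: print(m.sum()); p,sc=fit([s],[m],n,x0);print(p,sc);print(fit([s],[m],n,x0,free=True))
else: p=(.6175,.281,84.7);save(s,'w4.png')
plan(p[0],p[1],.26,p[2]-180,1)
E
```

```text
clock: 13.12
tool_pos: [0.6295, 0.3916, 0.3987]
orientation: [179.9, -0.1, -94.7]
force: [-0.6, -0.9, -0.3]
4969
[ 0.62012149  0.28266937 84.59015475] 0.9673566183736216
(array([ 6.20279146e-01,  2.82250839e-01,  8.47400826e+01, -5.41835069e-03]), np.float64(0.9809038390881872))
[[0.108,0.0,0.139,0.001,1.0],[0.108,-0.0,0.139,0.001,1.0],[0.108,-0.0,0.139,0.001,1.0],[0.108,-0.001,0.139,0.001,1.0],[0.108,-0.001,0.139,0.001,1.0]]
```

```bash
python3 -m creep '[[[0.108,0,0.139,0,1],[0.108,0,0.139,0.001,1],[0.108,0,0.139,0.001,1],[0.108,-0.001,0.139,0.001,1],[0.108,-0.001,0.138,0.001,1],[0,0,0,0,1],[0,0,0,0,1]]]' | sed -n 1,4p
python3 -c "
from h import *
plan(.6202,.2825,.181,-95.4,1,step=.02)"
```

```text
clock: 13.8
tool_pos: [0.62, 0.2799, 0.2601]
orientation: [179.9, -0.1, -95.3]
force: [0.4, 0.3, 0.2]
[[-0.003,0.0,0.099,0.0,1.0],[-0.003,0.0,0.099,0.0,1.0],[-0.003,0.0,0.099,0.0,1.0],[-0.003,0.0,0.099,0.0,1.0]]
```

```bash
python3 -m creep '[[[-0.003,0,0.1,0,1],[-0.003,0,0.1,0,1],[-0.003,0,0.1,0,1],[-0.003,0,0.09,0,1],[0,0,0,0,0.8],[0,0,0,0,0],[0,0,0,0,0],[0,0,0,0,0]]]' | sed -n 2,4p
python3 -m creep '[[[0,0,0,0,0],[0,0,0,0,0],[0,0,0,0,0],[0,0,0,0,0],[0,0,0,0,0]]]' 
python3 -m creep '[[[0,0,-0.1,0,0],[0,0,-0.15,0,0],[0,0,-0.15,0,0],[0,0,-0.1,0,0],[0,0,0,0,0]]]' 
python3 -c "
from h import *
plan(.5205,.0155,.281,173.25,0)"
```

```text
tool_pos: [0.6215, 0.2854, 0.1856]
orientation: [-179.9, 0.1, -95.1]
force: [0.2, -0.5, -0.4]
clock: 14.88
tool_pos: [0.621, 0.285, 0.1845]
orientation: [-179.9, 0.0, -95.1]
force: [-1.6, 0.8, 5.9]
opening: 0.0495
gripper_force: 30.0
clock: 15.3
tool_pos: [0.6221, 0.2855, 0.289]
orientation: [-179.6, 0.3, -95.1]
force: [0.9, 0.9, -0.7]
opening: 0.0494
gripper_force: 30.0
[[0.099,0.028,0.003,0.073,0.0],[0.102,0.016,0.003,0.073,0.0],[0.103,0.004,0.003,0.073,0.0],[0.103,-0.007,0.003,0.073,0.0],[0.101,-0.019,0.003,0.073,0.0],[0.098,-0.03,0.003,0.073,0.0],[0.094,-0.041,0.003,0.073,0.0],[0.089,-0.052,0.003,0.073,0.0]]
[[0.082,-0.062,0.003,0.073,0.0],[0.075,-0.071,0.003,0.073,0.0],[0.066,-0.079,0.003,0.073,0.0],[0.057,-0.086,0.003,0.073,0.0],[0.047,-0.092,0.003,0.073,0.0],[0.036,-0.097,0.003,0.073,0.0]]
```

```bash
python3 -m creep '[[[0.099,0.028,0.003,0.073,0],[0.102,0.016,0.003,0.073,0],[0.103,0.004,0.003,0.073,0],[0.103,-0.007,0.003,0.073,0],[0.101,-0.019,0.003,0.073,0],[0.098,-0.03,0.003,0.073,0],[0.094,-0.041,0.003,0.073,0],[0.089,-0.052,0.003,0.073,0]]]' >/dev/null
python3 -m creep '[[[0.082,-0.062,0.003,0.073,0],[0.075,-0.071,0.003,0.073,0],[0.066,-0.079,0.003,0.073,0],[0.057,-0.086,0.003,0.073,0],[0.047,-0.092,0.003,0.073,0],[0.036,-0.097,0.003,0.073,0],[0,0,0,0,0],[0,0,0,0,0]]]' | sed -n 2,4p
python3 -c "
from h import *
plan(.523,.0155,.26,173.25,0)"
```

```text
tool_pos: [0.5179, 0.0142, 0.2748]
orientation: [-180.0, -0.0, 172.9]
force: [0.6, 0.4, -1.5]
[[-0.025,0.009,0.074,-0.004,0.0]]
```

```bash
python3 -m creep '[[[-0.025,0.009,0.06,-0.004,0],[0,0,0,0,0],[0,0,0,0,0]]]' | sed -n 2,4p
cat >> h.py <<'E'
def overlay(f,dz,top,off=0.,tongue=False,nest=(.5175,.016,-6.75)):
    s=shot('wrist');im=s['frame'].copy();p,Rm,_=pose()
    def draw(P,c): cv2.polylines(im,[np.int32(np.round(proj(s,P)))],True,c,1)
    a=np.radians(nest[2]);A=np.array([[np.cos(a),-np.sin(a),0],[np.sin(a),np.cos(a),0],[0,0,1]]);N=np.array([nest[0],nest[1],0])
    draw(np.array([[-76,-36.5,67],[-60,-36.5,67],[-60,36.5,67],[-76,36.5,67]])/1e3@A.T+N,(255,0,0))
    draw(np.array([[-94,-48,10],[122,-48,10],[122,48,10],[-94,48,10]])/1e3@A.T+N,(0,255,0))
    B=np.array([[-60+off,-25],[60+off,-25],[60+off,25],[-60+off,25]])/1e3
    draw(B@Rm[:,:2].T+np.array([p[0],p[1],p[2]-dz+top]),(0,0,255))
    cv2.imwrite('pics/'+f,im[:,:,::-1]); return s
E
python3 -c "
from h import *
overlay('w5.png',.1845,.012,2.5)
plan(.523,.0155,.26,173.25,0)"
```

```text
tool_pos: [0.5237, 0.0167, 0.2625]
orientation: [-180.0, -0.1, 173.4]
force: [-0.4, -0.3, -0.6]
[[0.003,-0.006,0.014,0.001,0.0]]
```

View pics/w5.png

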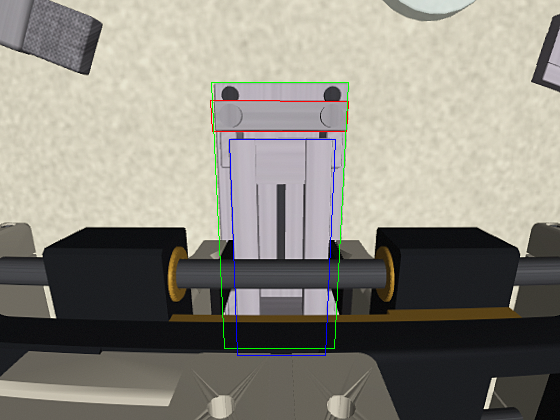

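The spacer sits centred between the cheeks (columns 232-335), with its end a few mm short of the bridge face (rows 131-139). Lowering it.

```bash
python3 -m creep '[[[0.002,-0.004,0.05,0,0],[0,0,0.05,0,0],[0,0,0.05,0,0],[0,0,0.04,0,0],[0,0,0.02,0,0],[0,0,0,0,0],[0,0,0,0,0]]]' | sed -n 2,4p
python3 -m creep '[[[0,0,0.01,0,0],[0,0,0.008,0,0],[0,0,0,0,0],[0,0,0,0,0]]]' | sed -n 2,4p
```

```text
tool_pos: [0.5231, 0.0155, 0.2207]
orientation: [-180.0, -0.0, 173.3]
force: [0.7, 0.2, -1.2]
tool_pos: [0.5233, 0.0156, 0.2184]
orientation: [180.0, 0.1, 173.3]
force: [-1.9, 0.5, 5.8]
```

```bash
python3 -m creep '[[[0.01,0,0,0,0],[0.01,0,0,0,0],[0.005,0,0,0,0],[0,0,0,0,0],[0,0,0,0,0]]]'| sed -n 2,4p
python3 -m creep '[[[0.005,0,0,0,0],[0.005,0,0,0,0],[0,0,0,0,0],[0,0,0,0,0]]]'| sed -n 2,4p
```

```text
tool_pos: [0.5191, 0.0164, 0.2184]
orientation: [179.9, 0.2, 173.3]
force: [3.6, -1.1, 6.3]
tool_pos: [0.5185, 0.0165, 0.2186]
orientation: [179.9, 0.3, 173.4]
force: [11.4, -5.7, -0.7]
```

```bash
python3 -m creep '[[[0.005,0,0,0,0],[0.005,0,0,0,0],[0,0,0,0,0]]]'| sed -n 2,4p
```

```text
tool_pos: [0.5179, 0.0167, 0.2193]
orientation: [179.9, 0.5, 173.4]
force: [16.9, -10.9, -0.6]
```

```bash
python3 -m creep '[[[0,0,0,0,0.8],[0,0,0,0,0.8],[0,0,0,0,0.8],[0,0,0,0,0.8],[0,0,-0.1,0,0.8],[0,0,-0.2,0,0.8],[0,0,-0.2,0,0.9],[0,0,-0.2,0,1]]]' | sed -n 2,4p
python3 - <<'E'
from h import *
s=shot('wrist');save(s,'w6.png')
plan(.607,-.185,.4,-76.6,1)
E
```

```text
tool_pos: [0.5133, 0.0165, 0.3585]
orientation: [-179.9, -0.1, 173.3]
force: [1.4, 0.7, 0.2]
[[-0.036,-0.059,-0.01,-0.076,1.0],[-0.028,-0.063,-0.01,-0.076,1.0],[-0.021,-0.066,-0.01,-0.076,1.0],[-0.012,-0.068,-0.01,-0.076,1.0],[-0.004,-0.069,-0.01,-0.076,1.0],[0.004,-0.069,-0.01,-0.076,1.0],[0.012,-0.068,-0.01,-0.076,1.0],[0.02,-0.066,-0.01,-0.076,1.0]]
[[0.028,-0.063,-0.01,-0.076,1.0],[0.036,-0.059,-0.01,-0.076,1.0],[0.042,-0.055,-0.01,-0.076,1.0],[0.049,-0.049,-0.01,-0.076,1.0],[0.054,-0.043,-0.01,-0.076,1.0],[0.059,-0.036,-0.01,-0.076,1.0],[0.063,-0.029,-0.01,-0.076,1.0],[0.066,-0.021,-0.01,-0.076,1.0]]
```

View pics/w6.png

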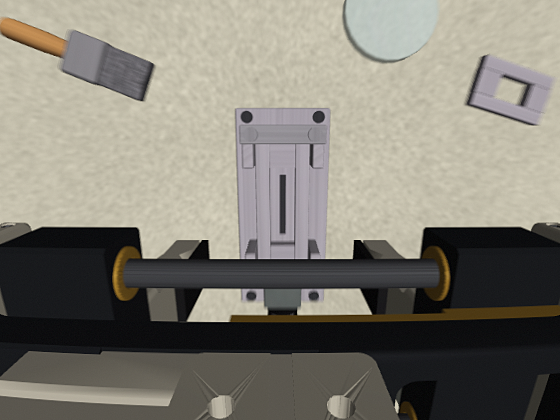

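The spacer lies in the pocket, its end at the bridge face (row ~144), and the window frames the block's slot. On to the cover.

```bash
python3 -m creep '[[[-0.036,-0.059,-0.01,-0.076,1],[-0.028,-0.063,-0.01,-0.076,1],[-0.021,-0.066,-0.01,-0.076,1],[-0.012,-0.068,-0.01,-0.076,1],[-0.004,-0.069,-0.01,-0.076,1],[0.004,-0.069,-0.01,-0.076,1],[0.012,-0.068,-0.01,-0.076,1],[0.02,-0.066,-0.01,-0.076,1]]]' >/dev/null
python3 -m creep '[[[0.028,-0.063,-0.01,-0.076,1],[0.036,-0.059,-0.01,-0.076,1],[0.042,-0.055,-0.01,-0.076,1],[0.049,-0.049,-0.01,-0.076,1],[0.054,-0.043,-0.01,-0.076,1],[0.059,-0.036,-0.01,-0.076,1],[0.063,-0.029,-0.01,-0.076,1],[0.066,-0.021,-0.01,-0.076,1]]]' >/dev/null
python3 -m creep '[[[0,0,0,0,1],[0,0,0,0,1]]]'  | sed -n 1,4p
python3 - <<'E'
from h import *
s=shot('wrist')
n,x0='cover',(.635,-.3005,np.radians(103.4))
m=mk(s,n,proj(s,[x0[0],x0[1],.01])[0])
if m is not None: print(m.sum()); p,sc=fit([s],[m],n,x0);print(p,sc);print(fit([s],[m],n,x0,free=True));print(fit([s],[m],n,(x0[0],x0[1],x0[2]+np.pi))[1])
else: p=(.635,-.3005,103.4);save(s,'w7.png')
plan(p[0],p[1],.26,p[2]-180,1)
E
```

```text
clock: 21.07
tool_pos: [0.6039, -0.1857, 0.3886]
orientation: [179.9, 0.0, -77.5]
force: [-0.2, 0.7, 1.5]
5584
[  0.63608252  -0.29930534 103.15083656] 0.9674799125832626
(array([ 6.36007914e-01, -3.00001617e-01,  1.03109013e+02, -5.30880325e-03]), np.float64(0.9861619322852945))
0.9165274597953361
[[0.119,-0.007,0.129,-0.001,1.0],[0.119,-0.007,0.129,-0.001,1.0],[0.119,-0.006,0.129,-0.001,1.0],[0.119,-0.006,0.129,-0.001,1.0],[0.119,-0.006,0.129,-0.001,1.0]]
```

```bash
python3 -m creep '[[[0.119,-0.007,0.129,0,1],[0.119,-0.007,0.129,-0.001,1],[0.119,-0.006,0.129,-0.001,1],[0.119,-0.006,0.129,-0.001,1],[0.119,-0.006,0.129,-0.002,1],[0,0,0,0,1],[0,0,0,0,1]]]' | sed -n 1,4p
python3 -c "
from h import *
plan(.636,-.2998,.181,-76.85,1,step=.02)"
```

```text
clock: 21.75
tool_pos: [0.636, -0.3003, 0.2577]
orientation: [179.8, 0.1, -77.0]
force: [-0.1, 0.4, 0.4]
[[-0.001,-0.0,0.096,-0.0,1.0],[-0.001,-0.0,0.096,-0.0,1.0],[-0.001,-0.0,0.096,-0.0,1.0],[-0.001,-0.0,0.096,-0.0,1.0]]
```

```bash
python3 -m creep '[[[0,0,0.1,0,1],[0,0,0.1,0,1],[0,0,0.1,0,1],[0,0,0.07,0,1],[0,0,0,0,0.8],[0,0,0,0,0],[0,0,0,0,0],[0,0,0,0,0]]]' | sed -n 2,4p
python3 -m creep '[[[0,0,0,0,0],[0,0,0,0,0],[0,0,0,0,0],[0,0,0,0,0],[0,0,0,0,0]]]' 
python3 -m creep '[[[0,0,-0.1,0,0],[0,0,-0.15,0,0],[0,0,-0.15,0,0],[0,0,-0.15,0,0],[0,0,0,0,0]]]' 
python3 -c "
from h import *
plan(.532,.014,.29,173.25,0)"
```

```text
tool_pos: [0.6376, -0.2997, 0.1887]
orientation: [-179.8, -0.1, -76.8]
force: [0.4, -0.2, -0.3]
clock: 22.83
tool_pos: [0.6368, -0.3002, 0.1874]
orientation: [-180.0, -0.0, -76.8]
force: [-2.3, 1.0, 6.1]
opening: 0.0493
gripper_force: 30.0
clock: 23.25
tool_pos: [0.6384, -0.3008, 0.3034]
orientation: [-179.5, -0.3, -76.8]
force: [1.5, -1.1, -0.2]
opening: 0.0492
gripper_force: 30.0
[[-0.103,0.01,0.004,0.076,0.0],[-0.101,0.022,0.004,0.076,0.0],[-0.098,0.034,0.004,0.076,0.0],[-0.093,0.046,0.004,0.076,0.0],[-0.087,0.056,0.004,0.076,0.0],[-0.08,0.067,0.004,0.076,0.0],[-0.071,0.076,0.004,0.076,0.0],[-0.062,0.084,0.004,0.076,0.0]]
[[-0.051,0.09,0.004,0.076,0.0],[-0.04,0.096,0.004,0.076,0.0],[-0.028,0.1,0.004,0.076,0.0],[-0.016,0.103,0.004,0.076,0.0],[-0.004,0.104,0.004,0.076,0.0],[0.009,0.103,0.004,0.076,0.0],[0.021,0.102,0.004,0.076,0.0],[0.033,0.098,0.004,0.076,0.0]]
```

```bash
python3 -m creep '[[[-0.103,0.01,0.004,0.076,0],[-0.101,0.022,0.004,0.076,0],[-0.098,0.034,0.004,0.076,0],[-0.093,0.046,0.004,0.076,0],[-0.087,0.056,0.004,0.076,0],[-0.08,0.067,0.004,0.076,0],[-0.071,0.076,0.004,0.076,0],[-0.062,0.084,0.004,0.076,0]]]' >/dev/null
python3 -m creep '[[[-0.051,0.09,0.004,0.076,0],[-0.04,0.096,0.004,0.076,0],[-0.028,0.1,0.004,0.076,0],[-0.016,0.103,0.004,0.076,0],[-0.004,0.104,0.004,0.076,0],[0.009,0.103,0.004,0.076,0],[0.021,0.102,0.004,0.076,0],[0.033,0.098,0.004,0.076,0]]]' >/dev/null
python3 -m creep '[[[0,0,0,0,0],[0,0,0,0,0]]]'  | sed -n 1,4p
python3 -c "
from h import *
plan(.531,.0144,.265,173.25,0)"
```

```text
clock: 24.75
tool_pos: [0.5286, 0.015, 0.2834]
orientation: [180.0, -0.0, 173.9]
force: [0.4, -0.6, -2.9]
[[-0.012,-0.002,0.092,0.007,0.0]]
```

```bash
python3 -m creep '[[[-0.012,-0.002,0.09,0.007,0],[0,0,0,0,0],[0,0,0,0,0]]]' | sed -n 2,4p
python3 -c "
from h import *
overlay('w8.png',.1874,.014,0)
plan(.531,.0144,.265,173.25,0)"
```

```text
tool_pos: [0.531, 0.0128, 0.2648]
orientation: [-179.9, -0.1, 173.1]
force: [0.4, -0.2, -2.9]
[[0.003,0.007,0.002,-0.001,0.0]]
```

View pics/w8.png

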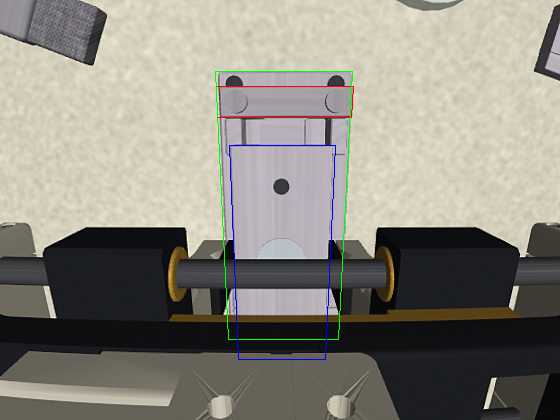

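```bash
python3 -m creep '[[[0,0.007,0.03,-0.001,0],[0,0,0.04,0,0],[0,0,0.03,0,0],[0,0,0,0,0],[0,0,0,0,0]]]' | sed -n 2,4p
python3 -m creep '[[[0,0,0.01,0,0],[0,0,0.01,0,0],[0,0,0,0,0],[0,0,0,0,0]]]' | sed -n 2,4p
python3 -c "
from h import *
plan(.5312,.0144,.2414,173.25,0)"
```

```text
tool_pos: [0.5313, 0.0148, 0.2451]
orientation: [-180.0, -0.1, 173.2]
force: [-0.1, -0.1, -2.1]
tool_pos: [0.5315, 0.0149, 0.2417]
orientation: [-180.0, 0.0, 173.2]
force: [0.3, -0.6, -2.2]
[[0.001,-0.003,0.001,-0.001,0.0]]
```

Next I press the tail gently onto the rear wall so that the tongue dips.

```bash
python3 -m creep '[[[0,0,0.006,0,0],[0,0,0.006,0,0],[0,0,0,0,0],[0,0,0,0,0]]]' | sed -n 2,4p
python3 -m creep '[[[0,0,0.006,0,0],[0,0,0.006,0,0],[0,0,0,0,0],[0,0,0,0,0]]]' | sed -n 2,4p
```

```text
tool_pos: [0.5315, 0.0149, 0.2395]
orientation: [180.0, 0.0, 173.2]
force: [-2.0, 0.8, 1.7]
tool_pos: [0.5315, 0.0149, 0.2378]
orientation: [180.0, 0.0, 173.2]
force: [-5.1, 1.7, 11.6]
```

```bash
python3 -m creep '[[[0.01,0,0,0,0],[0.01,0,0,0,0],[0,0,0,0,0],[0,0,0,0,0]]]' | sed -n 2,4p
python3 -m creep '[[[0.01,0,0,0,0],[0,0,0,0,0],[0,0,0,0,0]]]' | sed -n 2,4p
```

```text
tool_pos: [0.5285, 0.0157, 0.2377]
orientation: [179.9, 0.2, 173.2]
force: [2.3, 0.1, 6.4]
tool_pos: [0.5265, 0.0159, 0.2376]
orientation: [179.9, 0.2, 173.2]
force: [2.6, -0.5, 5.6]
```

```bash
python3 -m creep '[[[0.01,0,0,0,0],[0.01,0,0,0,0],[0,0,0,0,0],[0,0,0,0,0]]]' | sed -n 2,4p
python3 -m creep '[[[0.01,0,0,0,0],[0,0,0,0,0],[0,0,0,0,0]]]' | sed -n 2,4p
```

```text
tool_pos: [0.5219, 0.0163, 0.2373]
orientation: [180.0, 0.1, 173.2]
force: [3.7, 0.5, 5.3]
tool_pos: [0.5182, 0.016, 0.2357]
orientation: [-179.9, -0.2, 173.1]
force: [0.5, -0.0, -3.2]
```

```bash
python3 -m creep '[[[0,0,0,0,0.72],[0,0,0,0,0.72],[0,0,0.006,0,0.72],[0,0,0.006,0,0.72],[0,0,0,0,0.72],[0,0,0,0,0.72]]]' 
python3 -m creep '[[[0,0,0,0,0],[0,0,0,0,0],[0,0,0,0,0],[0,0,0,0,0],[0,0,0,0,0],[0,0,0,0,0]]]' 
python3 -m creep '[[[0.008,0,0,0,0],[0.005,0,0,0,0],[0.005,0,0,0,0],[0,0,0,0,0],[0,0,0,0,0]]]' | sed -n 2,4p
```

```text
clock: 28.13
tool_pos: [0.5196, 0.0163, 0.2344]
orientation: [-180.0, -0.0, 173.2]
force: [0.5, 0.9, -0.2]
opening: 0.0631
gripper_force: 0.0
clock: 28.63
tool_pos: [0.5196, 0.0163, 0.2345]
orientation: [-180.0, 0.0, 173.2]
force: [-0.9, -0.3, 0.4]
opening: 0.0491
gripper_force: 30.0
tool_pos: [0.5171, 0.0169, 0.235]
orientation: [180.0, 0.2, 173.2]
force: [5.1, -3.1, -3.2]
```

```bash
python3 -m creep '[[[0.005,0,0,0,0],[0.005,0,0,0,0],[0,0,0,0,0],[0,0,0,0,0]]]'| sed -n 2,4p
python3 -m creep '[[[0.005,0,0,0,0],[0.005,0,0,0,0],[0,0,0,0,0]]]'| sed -n 2,4p
```

```text
tool_pos: [0.5165, 0.0171, 0.2357]
orientation: [179.9, 0.4, 173.3]
force: [11.4, -6.6, -3.3]
tool_pos: [0.5158, 0.0173, 0.2365]
orientation: [179.9, 0.5, 173.4]
force: [14.9, -10.7, -3.9]
```

```bash
python3 -m creep '[[[0,0,0.01,0,0],[0,0,0,0,0],[0,0,0,0,0.75],[0,0,0,0,0.8],[0,0,0,0,0.8],[0,0,0,0,0.8]]]' | sed -n 2,4p
python3 -m creep '[[[0,0,-0.1,0,0.8],[0,0,-0.2,0,0.8],[0,0,-0.2,0,0.9],[0,0,-0.2,0,1],[0,0,0,0,1],[0,0,0,0,1]]]' | sed -n 2,4p
python3 - <<'E'
from h import *
w=shot('wrist');s=shot('side')
x0,y0=215,195
c=cv2.resize(s['frame'][185:265,200:340],None,fx=4,fy=4,interpolation=cv2.INTER_CUBIC)
d=cv2.resize(w['frame'][90:330,200:360],None,fx=1.5,fy=1.333,interpolation=cv2.INTER_CUBIC)
im=np.hstack([c,d[:320]]);print(im.shape);cv2.imwrite('pics/f1.png',im[:,:,::-1])
N=(.517,.016,-6.75)
p=N
for z in (.046,):
    m=mk(s,'cover',proj(s,[.517,.016,.053])[0]); m2=mk(w,'cover',proj(w,[.517,.016,.053])[0])
    print(m is not None and m.sum(), m2 is not None and m2.sum())
E
```

```text
tool_pos: [0.5116, 0.0172, 0.2322]
orientation: [-180.0, -0.1, 173.2]
force: [-0.1, -1.1, -0.9]
tool_pos: [0.5122, 0.0175, 0.375]
orientation: [179.8, 0.3, 173.2]
force: [-0.9, -0.5, -1.4]
(320, 800, 3)
False 5951
```

View pics/f1.png

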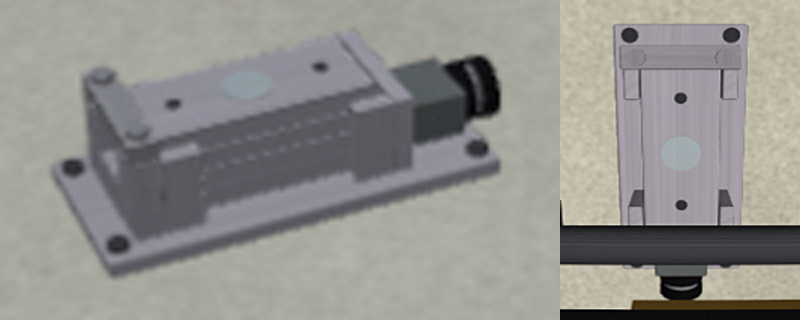

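The side crop shows the cover lying flat and parallel to the spacer and block, its front end at the bridge (about column 130, row 120) with the only gap at the rear wall (about column 370, row 70). The gripper is clear, so I'm handing in.

```bash
python3 -c "
from h import *
print(workorder.close_job())"
```

```text
the job is handed in; nothing more can be done
None
```

Job handed in at about 31 s on the robot's clock: block, spacer and cover were each pushed against the bridge end until the force rose, the cover lies flat with its tongue under the bridge, and I moved nothing else; the hand-in returned no verdict.

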